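Brush the seal press clean and hold its lever down

TASK

Take the desk brush by its handle and sweep the three red lumps of wax off the metal bed of the green seal press onto the desk, using only the brush on them, and lay the brush back down on the desk. Then press the lever of the press all the way down, without forcing it, and finish while still holding it fully down against its spring. Leave the other things on the desk alone.

Things in the scene. Friction and masses are not known exactly. Their poses are not given: they have to be found in the camera images.
- press: Dark green desk seal press, screwed to the desk. Origin on the desk surface, z up; its +x runs from the column along the lever to the black knob (roughly towards the robot), +y across. Foot: x -139 to 26 mm, y -35 to 35 mm, 12 mm high. Column: x -126 to -52 mm, 26 mm wide, 135 mm high. Lever: along y = 0, 16 mm wide (knob 24 mm), underside 140 mm up or higher when up.
- ram_foot (a point): Centre of the underside of the press's ram foot, a disc of radius 17 mm, at press x = -11 mm, y = 0; with the lever up it is 42 mm above the desk, 20 mm above the bed. It comes down 16 mm with the lever. Axes as the press.
- bed (a point): Point on the top face of the press's flat metal bed plate under the ram, 22 mm above the desk. Axes as the press. The plate reaches x -51 to +41 mm and y -38 to +38 mm from this point, with free drops to the desk at both y sides; the sides (y) are open for sweeping across under the ram.
- press_lever (a joint): Lever angle: 0 = up (spring holds it there), 0.192 rad = fully down at its stop; let go, it springs back up. Pushing straight down at the knob takes about 3 N at first and 8 N at the bottom.
- knob_top (a point): Top of the black knob at the lever's end (knob 42 mm long, 24 mm wide, 25 mm high), moves with the lever; 187 mm above the desk when up, 145 mm when fully down (and 3 mm further out along the press's +x).
- lever_hinge (a point): Axis of the lever's hinge at the column's top, 150 mm above the desk; the axis runs along the press's y. The knob top is 214 mm in front (press +x) and 37 mm above it when up.
- brush_grip (a point): Grasp point at half height (7 mm) of the flat desk brush's blue handle, 130 mm behind the bristle end. The handle is straight, 22 mm wide and 14 mm high, from 68 mm behind this point to 40 mm ahead of it; then a 30 mm wide neck and the head. x along the brush towards the bristles, y across, z up. Brush 209 mm long, 70 g, lies flat, bristles treated as stiff.
- brush_tip (a point): Middle of the bristle end of the brush; the head is 45 mm wide and 12 mm thick (bristles 40 mm long, brass ferrule 13 mm thick behind), this point 6 mm above the brush's underside. Axes as brush_grip.
- brush: The flat desk brush (blue handle, brass ferrule, straw bristles). Origin in the brush's underside, 100 mm behind the bristle end; x towards the bristles.
- wax_0_center (a point): Centre of a red lump of broken sealing wax, 14x13x11 mm, 12 g, hard; starts on the press bed under the ram.
- wax_0: The same lump of wax; origin in its underside.
- wax_1_center (a point): Centre of a red lump of broken sealing wax, 13x14x12 mm, 12 g, hard; starts on the press bed under the ram.
- wax_1: The same lump of wax; origin in its underside.
- wax_2_center (a point): Centre of a red lump of broken sealing wax, 15x12x11 mm, 12 g, hard; starts on the press bed under the ram.
- wax_2: The same lump of wax; origin in its underside.
- ink_bottle: Bystander: dark blue square ink bottle with a black cap, 53x52x64 mm, loose, at the right back; leave alone. Origin at the centre of its underside.
- rubber_stamp: Bystander: wooden rubber stamp standing upright, 30x46x78 mm, loose, behind the press to the right; leave alone. Origin at the centre of its underside.
- jade_dish: Bystander: green stone dish, 98x98x30 mm, loose, at the left; leave alone. Origin at the centre of its underside.

How it is judged:
By the outcome, as a careful person would: the job done as asked, in the order asked, and still so for the second after the job is handed in, while the arm keeps its last pose, push and grip.
It also fails if it takes over 61 s, if anything falls off the work surface, if the arm or the gripper's body presses on something with over 40 N, if the wrist force passes 120 N, or if a joint passes its speed limit or range.

ROBOT

A 6-joint arm with a two-finger parallel gripper is mounted at the origin on a cart in front of the work surface, level with it; the furniture and walls round the work are solid. World frame = base frame: x ahead of the robot, y to its left, z up, the work surface at z = 0. Lengths are in mm, angles in rad, forces in N, time in s.
With the tool pointing down it reaches from about 400 to 925 mm from the base axis. Payload 12.5 kg.
Tool frame: the origin (TCP) lies midway between the tips of the shut fingers; the grasp point (between the pads) lies 19 mm behind it; z points along the fingers, y is the line along which they close (so a half turn about z gives the same grasp; the last joint's range is limited). The gripper opens to 95 mm and grips with 3 to 60 N. Pads are 20 mm wide; open, the fingers measure 119 mm over their backs; the gripper's body (75 mm by 180 mm) begins 59 mm behind the grasp point.
Start: joints at [1.054, 0.491, 1.559, -0, 1.092, -0.106], TCP at [249.575, 573.026, 214.661] pointing down, gripper open.
Joint ranges: [-3.1, 3.1], [-0.84, 2.19], [0.05, 2.79], [-1.13, 4.28], [0.06, 2.93], [-2.69, 2.69]. Speed limits (rad/s): [2.22, 2.22, 2.79, 3.14, 3.14, 3.14].

INTERFACE

Orientations are given as [roll, pitch, yaw] about the fixed x, y, z axes, in that order (R = Rz(yaw) Ry(pitch) Rx(roll)).
In Python, from cell import state, viewer, env, models gives the robot as it stands. The module is installed in compiled form; this text tells all that it offers.
- The arm moves only by the tool arm_command, never from a script. Its argument "rows" is a list of rows, each a list of 2 entries, a list of its own where there are three numbers: the shift along the tool's x, y, z normalised to -1 to 1, where 1 is 0.25 m, then the turn about the tool's z normalised to -1 to 1, where 1 is pi rad. A call has exactly 5 rows; each row shifts and turns the commanded pose from where the row before left it, along the tool's axes as they then stand; what a row does not reach is not made up. A row lasts 1/10 s, in which the tool goes at most 50 mm and 8.59 degrees, less where a joint would pass 70% of its speed; a pose out of reach is approached as far as the arm can. A call with a number of a shift or a turn outside -1 to 1 is refused whole. A call with a gripper value outside its range is refused whole. "claw" is the opening, from 0 (shut) to 1 (fully open), set as the call begins (left out, the last holds). The fingers move at their own pace and stop on an object; the grip force is fixed at half the most. Time passes only in rows, so rows that do not move let the fingers close, or fill a call up. It gives the time, the measured TCP pose, the force, the opening and the grip force at its end, in the units of the state.
- state(): the state, without advancing time (a new reading comes with each control period).
- viewer.read_camera(name): name is "side" or "top" or "wrist"; returns (picture, depth): 480x640x3 uint8, red, green, blue; 480x640 float32, mm along the optical axis (not along the pixel's ray), 0 where there is no reading.
- viewer.get_calibration(name): a dict with "camera_matrix" (3x3 intrinsics, pixels), "world_to_cam" (4x4, takes a point from world to camera coordinates). Camera axes: x right, y up, looking along -z (the intrinsics and any distortion apply to the point x, -y, -z); pixel columns grow to the right and rows downward; lengths in mm; the calibration is good to about 2 mm. A picture is of the moment at which its call begins: read the wrist's pose just before it. get_calibration takes no time and is no camera call; for the wrist camera it gives the pose at the moment of the call.
- env.job_done(): hands the job in; it is judged then, once.
Trained networks look in the newest picture that a camera, given by its name, has taken for a name from the list of things; names that differ only in an ending like _2 or _b are one class to them, and where a whole thing is asked for, a point or a joint stands for the part that bears it (a point fixed in the world has none). Each returns a list of dicts, best first, with "confidence" (0 to 1); they miss things now and then, are a little off and sometimes report something else, mostly with a low value. They report only what shows in the picture. A call takes as long as a camera call.
- models.search_frame(camera, label): "position" ([x, y, z] in mm, in world coordinates, good to about 4 mm: the middle of the surface that is visible of it).
- models.mark_of(camera, label): "position" ([x, y, z] in mm, in world coordinates, good to about 4 mm: a listed point, or the origin of a listed thing).
The state is a dict: "t": time; "joints": joint angles; "qvel": joint speeds; "tau": joint torques, N m; "eef_pos": TCP position; "tcp_rot": TCP orientation; "ft_force": force on the tool from outside, world axes, zero at the start; "moment": the same for the moment, N m; "opening": opening from 0.0 (shut) to 1.0 (fully open); "grip_force": force on a finger pad.
Only numpy, scipy, OpenCV 4.12 (cv2) and the standard library are available. Lean on these libraries where they do the work, as an engineer would, in place of code of your own. Each camera call takes 0.05 s, during which the arm holds its last target. There are 200 camera calls.

## Working session

There is one attempt and no reset: what is moved stays moved. The work goes in short steps, Python scripts to look and compute and a tool call to move; the robot and the scene stay as the last step left them, time stands still between calls to the robot, and variables do not carry over. Pictures are saved under pics/ and viewed, at most 10 in all, crops included, and the job is handed in when it is done.

Besides the shell and the picture viewer there is one more tool, called after "Call:" as name(argument=value, ...) on one line, values as JSON. arm_command: Moves the arm, as the interface text tells. Scaled input: -1 to 1 covers 0.25 m each way for a shift and pi rad each way for a turn. Its arguments: {"type":"object","properties":{"rows":{"type":"array","items":{"type":"array"}},"claw":{"type":"number"}},"required":["rows"]}

```bash
mkdir -p pics
python3 - <<'E'
from cell import state, viewer, env, models
import cv2, numpy as np
s=state(); print({k:np.round(v,3).tolist() for k,v in s.items()})
for c in ["top","side"]:
    p,d=viewer.read_camera(c); cv2.imwrite(f"pics/{c}0.png",p[...,::-1])
    for l in ["press","bed","knob_top","lever_hinge","ram_foot","brush_grip","brush_tip","brush","wax_0_center","jade_dish","ink_bottle","rubber_stamp"]:
        print(c,l,[(np.round(r["position"]).tolist(),round(r["confidence"],2)) for r in models.mark_of(c,l)][:4])
E
```

```text
{'t': 0.0, 'joints': [1.054, 0.492, 1.559, -0.0, 1.092, -0.106], 'qvel': [0.001, -0.001, -0.0, 0.0, -0.0, -0.001], 'tau': [0.0, -61.263, -25.819, 0.069, 0.048, -0.0], 'eef_pos': [249.428, 572.797, 214.1], 'tcp_rot': [-3.141, -0.0, 2.731], 'ft_force': [-0.731, 1.436, 0.294], 'moment': [-0.033, -0.045, -0.077], 'grip_force': 0.0, 'opening': 1.002}
top press [([547.0, 251.0, -1.0], 0.86)]
top bed [([551.0, 244.0, 23.0], 0.9), ([737.0, 100.0, 3.0], 0.6), ([674.0, 11.0, -4.0], 0.51)]
top knob_top [([427.0, 240.0, 188.0], 0.63)]
top lever_hinge [([644.0, 254.0, 152.0], 0.9)]
top ram_foot [([559.0, 244.0, 39.0], 0.48)]
top brush_grip [([436.0, 449.0, 4.0], 0.88)]
top brush_tip [([558.0, 494.0, 5.0], 0.68), ([671.0, 10.0, -6.0], 0.48)]
top brush [([466.0, 465.0, 1.0], 0.8)]
top wax_0_center []
top jade_dish [([502.0, 600.0, -1.0], 0.71), ([557.0, 494.0, 5.0], 0.31)]
top ink_bottle [([675.0, 11.0, -2.0], 0.62)]
top rubber_stamp [([738.0, 99.0, 3.0], 0.59)]
side press [([545.0, 246.0, 8.0], 0.68)]
side bed [([556.0, 248.0, 22.0], 0.89)]
side knob_top [([428.0, 238.0, 188.0], 0.78)]
side lever_hinge [([639.0, 259.0, 150.0], 0.67), ([437.0, 448.0, 8.0], 0.44)]
side ram_foot [([555.0, 246.0, 40.0], 0.74)]
side brush_grip [([436.0, 450.0, 8.0], 0.74)]
side brush_tip [([554.0, 496.0, 7.0], 0.96)]
side brush [([465.0, 460.0, -4.0], 0.74)]
side wax_0_center []
side jade_dish [([499.0, 610.0, -4.0], 0.65)]
side ink_bottle []
side rubber_stamp []
```

View pics/top0.png

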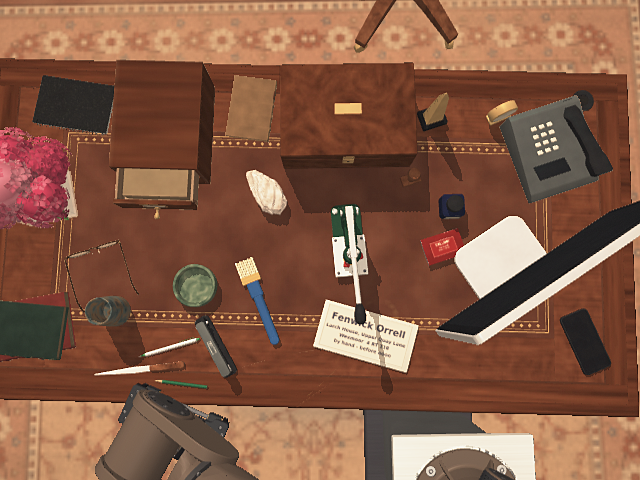

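View pics/side0.png

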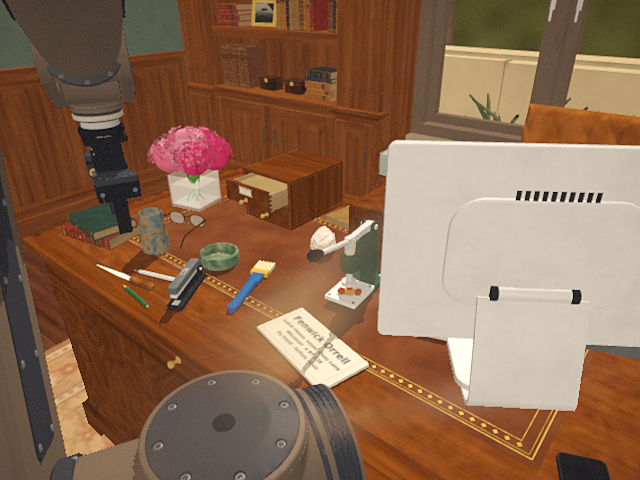

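```bash
cat > h.py <<'E'
from cell import state, viewer, env, models
import numpy as np, cv2
def wrap(a): return (a+np.pi)%(2*np.pi)-np.pi
def plan(pos,yaw,n=5,start=None):
    """suggest n rows from here (tool pointing down) to pos (mm), yaw"""
    s=state(); p0=np.array(s["eef_pos"] if start is None else start[0],float); y=s["tcp_rot"][2] if start is None else start[1]
    d=(np.array(pos,float)-p0)/n; t=wrap(yaw-y)/n
    print("start",np.round(p0,1),round(y,3),"step mm",round(np.linalg.norm(d),1),"deg",round(np.degrees(t),2))
    for i in range(n):
        c,si=np.cos(y),np.sin(y)
        v=np.array([c*d[0]+si*d[1], si*d[0]-c*d[1], -d[2]])/250
        print([np.round(v,3).tolist(), round(-t/np.pi,4)]); y+=t
def cloud(cam,mask,p=None,d=None):
    """world points of masked pixels"""
    c=viewer.get_calibration(cam); K=c["camera_matrix"]; T=np.linalg.inv(c["world_to_cam"])
    v,u=np.nonzero(mask&(d>0)); z=d[v,u]
    P=np.stack([(u-K[0,2])*z/K[0,0],-(v-K[1,2])*z/K[1,1],-z,np.ones_like(z)])
    return (T@P)[:3].T
E
python3 -c "
from h import *
plan([427,446,190],2.731+.745)"
```

```text
start [249.6 573.  214.7] 2.731 step mm 43.9 deg 8.54
[[-0.171, -0.036, 0.02], np.float64(-0.0474)]
[[-0.163, -0.061, 0.02], np.float64(-0.0474)]
[[-0.152, -0.085, 0.02], np.float64(-0.0474)]
[[-0.138, -0.107, 0.02], np.float64(-0.0474)]
[[-0.121, -0.126, 0.02], np.float64(-0.0474)]
```

Call:
arm_command(rows=[[[-0.171,-0.036,0.02],-0.047],[[-0.163,-0.061,0.02],-0.047],[[-0.152,-0.085,0.02],-0.047],[[-0.138,-0.107,0.02],-0.047],[[-0.121,-0.126,0.02],-0.047]], claw=0.6)

```text
t: 1.8
eef_pos: [427.9, 444.6, 189.6]
tcp_rot: [3.141, 0.0, -2.808]
ft_force: [1.4, 0.9, -0.3]
opening: 0.64
grip_force: 0.0
```

```bash
cat > brush.py <<'E'
from h import *
import sys
def brush(cam,name):
    p,d=viewer.read_camera(cam); cv2.imwrite(f"pics/{name}.png",p[...,::-1])
    h=cv2.cvtColor(p,cv2.COLOR_RGB2HSV); m=cv2.inRange(h,(102,130,60),(118,255,255))
    n,l,st,_=cv2.connectedComponentsWithStats(m); k=1+np.argmax(st[1:,4]); P=cloud(cam,l==k,p,d)
    P=P[np.linalg.norm(P-np.median(P,0),axis=1)<90]
    c=P.mean(0); u=np.linalg.svd(P[:,:2]-c[:2],full_matrices=False)[2][0]; u*=np.sign(u[0] or 1)
    q=(P[:,:2]-c[:2])@u; w=(P[:,:2]-c[:2])@[-u[1],u[0]]
    print(cam,st[k],"c",c.round(1),"yaw",np.arctan2(u[1],u[0]).round(3),"along",np.percentile(q,[1,99]).round(1),"across",np.percentile(w,[2,98]).round(1),"z",np.percentile(P[:,2],[5,50,95]).round(1))
    a,b=np.percentile(q,[1,99]); print(" rear end",(c[:2]+a*u).round(1)," front",(c[:2]+b*u).round(1))
if __name__=="__main__":
    print(np.round(state()["eef_pos"],1),state()["tcp_rot"])
    for c in ["wrist","top","side"]: 
        try: brush(c,f"{c}_{sys.argv[1]}")
        except Exception as e: print(c,e)
E
python3 brush.py a
python3 - <<'E'
from h import *
for c in ["wrist","side","top"]:
    viewer.read_camera(c)
    for l in ["brush_grip","brush_tip","wax_0_center","bed","ram_foot"]:
        print(c,l,[(np.round(r["position"]).tolist(),round(r["confidence"],2)) for r in models.mark_of(c,l)][:4])
E
```

```text
[427.9 444.6 189.6] [ 3.14140527e+00  3.00629324e-04 -2.80788501e+00]
wrist [ 308  142   30  154 3536] c [439.6 443.9  12.3] yaw 0.381 along [-74.8  72.8] across [-12.4  12.4] z [ 9.5 12.6 14.1]
 rear end [370.1 416.1]  front [507.2 471. ]
top [266 327   9   8  38] c [396.4 434.3  13.3] yaw -0.998 along [-9.3 10.8] across [-4.7  5.1] z [ 9.2 13.  18.3]
 rear end [391.4 442.1]  front [402.3 425.2]
side [228 273  35  36 339] c [439.9 449.4  12.2] yaw 0.347 along [-76.9  65.9] across [-10.8  12.8] z [ 8.8 12.5 14.6]
 rear end [367.7 423.2]  front [501.9 471.8]
wrist brush_grip [([437.0, 447.0, 5.0], 0.77), ([541.0, 255.0, 28.0], 0.44)]
wrist brush_tip [([561.0, 224.0, 29.0], 0.45), ([544.0, 250.0, 3.0], 0.19)]
wrist wax_0_center [([568.0, 248.0, 24.0], 0.51)]
wrist bed [([558.0, 247.0, 18.0], 0.96)]
wrist ram_foot [([566.0, 251.0, 24.0], 0.15)]
side brush_grip [([437.0, 448.0, 11.0], 0.69)]
side brush_tip [([557.0, 497.0, 8.0], 0.78)]
side wax_0_center [([545.0, 257.0, 22.0], 0.35)]
side bed [([558.0, 247.0, 23.0], 0.79)]
side ram_foot [([554.0, 248.0, 45.0], 0.8), ([464.0, 459.0, -4.0], 0.48)]
top brush_grip []
top brush_tip [([557.0, 495.0, 4.0], 0.85)]
top wax_0_center []
top bed [([554.0, 244.0, 18.0], 0.94)]
top ram_foot [([737.0, 98.0, 2.0], 0.58), ([559.0, 247.0, 38.0], 0.56)]
```

```bash
python3 -c "
from h import *
plan([429,444.5,30],-2.771)"
```

```text
start [426.6 445.6 189.6] -2.814 step mm 31.9 deg 0.5
[[-0.002, -0.001, 0.128], np.float64(-0.0028)]
[[-0.001, -0.001, 0.128], np.float64(-0.0028)]
[[-0.001, -0.002, 0.128], np.float64(-0.0028)]
[[-0.001, -0.002, 0.128], np.float64(-0.0028)]
[[-0.001, -0.002, 0.128], np.float64(-0.0028)]
```

Call:
arm_command(rows=[[[-0.002,-0.001,0.128],-0.003],[[-0.001,-0.001,0.128],-0.003],[[-0.001,-0.002,0.128],-0.003],[[-0.001,-0.002,0.128],-0.003],[[-0.001,-0.002,0.128],-0.003]])

```text
t: 3.35
eef_pos: [428.8, 444.3, 28.5]
tcp_rot: [3.141, 0.0, -2.767]
ft_force: [-0.1, 0.2, 0.5]
opening: 0.602
grip_force: 0.0
```

Call:
arm_command(rows=[[[0,0,0.04],0],[[0,0,0.04],0],[[0,0,0.02],0],[[0,0,0.008],0],[[0,0,0],0]])

```text
t: 3.85
eef_pos: [429.0, 444.6, 3.4]
tcp_rot: [3.141, 0.001, -2.767]
ft_force: [0.4, 0.6, -0.6]
opening: 0.595
grip_force: 0.0
```

```bash
python3 brush.py b; python3 -c "
from h import *
print(state())"
```

```text
[429.  444.6   3.4] [ 3.14119754e+00  1.12714791e-03 -2.76701641e+00]
wrist [ 300  139   49  175 7817] c [398.7 433.4  13.5] yaw 0.368 along [-37.7  40.6] across [-10.2  10.2] z [10.5 13.8 15.1]
 rear end [363.5 419.8]  front [436.6 448. ]
top [247 282   7   6  17] c [501.2 480.7  13.7] yaw -1.018 along [-7.3  9.5] across [-2.6  2.8] z [ 8.1 13.3 19.3]
 rear end [497.4 487. ]  front [506.2 472.7]
side [228 273  26  37 262] c [423.3 443.5  13. ] yaw 0.407 along [-62.6  70.9] across [-10.2  10.9] z [ 9.4 12.3 14.7]
 rear end [365.8 418.7]  front [488.4 471.6]
{'t': 4.0, 'joints': array([ 6.96389593e-01,  7.45742132e-01,  1.74205126e+00,  4.44801245e-05,
        6.52492616e-01, -1.24909900e+00]), 'qvel': array([-0.00127474,  0.00352041,  0.00326984, -0.00048336, -0.00050895,
       -0.0016762 ]), 'tau': array([-4.98588430e-03, -6.68778062e+01, -1.60832942e+01, -4.86408695e-03,
        8.98961350e-02,  9.50008071e-04]), 'eef_pos': array([428.96896244, 444.58654505,   3.43165992]), 'tcp_rot': array([ 3.14115386e+00,  1.23105591e-03, -2.76693599e+00]), 'ft_force': array([ 0.23333933, -1.18920118,  0.81340846]), 'moment': array([ 0.12010219,  0.0089863 , -0.01317859]), 'grip_force': 0.0, 'opening': 0.5986687445232202}
```

Call:
arm_command(rows=[[[0,0,0],0],[[0,0,0],0],[[0,0,0],0],[[0,0,0],0],[[0,0,0],0]], claw=0.0)

```text
t: 4.5
eef_pos: [428.7, 444.3, 2.6]
tcp_rot: [3.142, 0.0, -2.767]
ft_force: [-0.6, -0.3, 0.7]
opening: 0.238
grip_force: 0.1
```

Call:
arm_command(rows=[[[0,0,0],0],[[0,0,-0.02],0],[[0,0,-0.1],0],[[0,0,-0.12],0],[[0,0,-0.05],0]])

```text
t: 5.0
eef_pos: [429.3, 444.9, 77.7]
tcp_rot: [3.141, 0.003, -2.767]
ft_force: [-0.2, -0.6, 0.4]
opening: 0.232
grip_force: 30.0
```

```bash
python3 brush.py c
python3 - <<'E'
from h import *
for c in ["side","top"]:
    viewer.read_camera(c)
    for l in ["brush_grip","brush_tip"]:
        print(c,l,[(np.round(r["position"]).tolist(),round(r["confidence"],2)) for r in models.mark_of(c,l)][:4])
E
```

```text
[429.3 444.9  77.7] [ 3.14058839e+00  2.90561712e-03 -2.76699093e+00]
wrist [ 295  140   49  174 7770] c [400.1 432.1  89.3] yaw 0.379 along [-37.2  40.1] across [-10.2  10.2] z [86.3 89.5 90.8]
 rear end [365.5 418.3]  front [437.3 447. ]
top [242 280   7   6  16] c [502.5 481.9  89.4] yaw -1.012 along [-6.3  8.7] across [-2.7  2.5] z [85.8 89.4 92.8]
 rear end [499.2 487.2]  front [507.1 474.6]
side [225 257  20  26 238] c [396.1 430.3  85.8] yaw 0.437 along [-35.1  51.4] across [-10.3  11. ] z [80.8 86.4 88.7]
 rear end [364.3 415.5]  front [442.7 452. ]
side brush_grip [([437.0, 450.0, 86.0], 0.88), ([545.0, 246.0, 5.0], 0.56), ([557.0, 496.0, 79.0], 0.17)]
side brush_tip [([556.0, 497.0, 79.0], 0.73)]
top brush_grip []
top brush_tip [([560.0, 496.0, 75.0], 0.63)]
```

```bash
cat > tilt.py <<'E'
from h import *
s=state(); tcp=s["eef_pos"]; y=s["tcp_rot"][2]; u=-np.array([np.cos(y),np.sin(y)])  # brush dir = -tool x
for c in ["wrist","top","side"]:
    p,d=viewer.read_camera(c); P=cloud(c,d>0,p,d)
    r=P[:,:2]-tcp[:2]; a=r@u; w=r@[-u[1],u[0]]; h=P[:,2]-tcp[2]
    for lo,hi in [(-60,-45),(-45,-30),(50,70),(70,85),(85,97),(100,115),(115,130),(130,140)]:
        k=(a>lo)&(a<hi)&(abs(w)<(7 if hi<60 else 16))&(h>-10)&(h<25)
        if k.sum()>4: print(c,(lo,hi),k.sum(),"z-tcp",np.median(h[k]).round(1),"across",np.percentile(w[(a>lo)&(a<hi)&(abs(w)<40)&(h>-8)&(h<25)],[3,97]).round(1))
    k=(a>90)&(a<170)&(abs(w)<20)&(h>-10)&(h<25)
    if k.sum()>4: print(c,"max along",np.percentile(a[k],98).round(1))
E
python3 tilt.py
```

```text
wrist (-60, -45) 1123 z-tcp 11.6 across [-11.4   8.8]
wrist (-45, -30) 1017 z-tcp 11.7 across [-11.3   9.1]
top (70, 85) 16 z-tcp 9.3 across [ 0.  14.2]
top (85, 97) 64 z-tcp 10.0 across [-17.8  21.1]
top (100, 115) 101 z-tcp 9.0 across [-20.6  20.4]
top (115, 130) 99 z-tcp 9.6 across [-21.   20.8]
top (130, 140) 59 z-tcp 9.8 across [-21.   20.4]
top max along 139.0
side (-60, -45) 27 z-tcp 11.1 across [-10.6   8.4]
side (-45, -30) 27 z-tcp 11.1 across [-10.6   8.4]
side (50, 70) 42 z-tcp 8.3 across [-15.1   3.1]
side (70, 85) 49 z-tcp 9.0 across [-20.5  10.2]
side (85, 97) 30 z-tcp 9.6 across [-22.4  14. ]
side (100, 115) 23 z-tcp 8.4 across [-10.9  15.9]
side (130, 140) 7 z-tcp 8.2 across [ 3.1 20.1]
side max along 135.6
```

Run:
```python
from h import *
p,d=viewer.read_camera("side"); cv2.imwrite("pics/s2.png",cv2.resize(p[220:330,200:400,::-1],(800,440),interpolation=cv2.INTER_CUBIC))
# wax: red pixels on the bed
for c in ["side","top"]:
    p,d=viewer.read_camera(c); h=cv2.cvtColor(p,cv2.COLOR_RGB2HSV)
    m=(cv2.inRange(h,(0,170,70),(6,255,255))|cv2.inRange(h,(174,170,70),(180,255,255)))>0
    P=cloud(c,m,p,d); P=P[(abs(P[:,0]-555)<70)&(abs(P[:,1]-246)<60)&(P[:,2]>15)&(P[:,2]<45)]
    print(c,len(P),P.round(0)[::max(1,len(P)//20)].tolist())
# bed plate (white) points
    m=cv2.inRange(h,(0,0,150),(180,60,255))>0; P=cloud(c,m,p,d); k=(abs(P[:,0]-555)<80)&(abs(P[:,1]-246)<60)&(abs(P[:,2]-22)<6)
    print("bed",k.sum(),P[k].min(0).round(),P[k].max(0).round(),np.median(P[k],0).round(1), np.round(cv2.boxPoints(cv2.minAreaRect(P[k][:,:2].astype(np.float32)))).tolist())
```

```text
side 24 [[540.0, 260.0, 34.0], [545.0, 261.0, 31.0], [559.0, 254.0, 26.0], [558.0, 251.0, 28.0], [560.0, 249.0, 27.0], [560.0, 247.0, 28.0], [561.0, 245.0, 28.0], [537.0, 260.0, 32.0], [538.0, 258.0, 33.0], [560.0, 246.0, 26.0], [562.0, 230.0, 31.0], [564.0, 228.0, 31.0], [563.0, 225.0, 32.0], [535.0, 262.0, 30.0], [561.0, 221.0, 32.0], [533.0, 260.0, 30.0], [535.0, 258.0, 27.0], [557.0, 220.0, 30.0], [535.0, 253.0, 26.0], [549.0, 226.0, 29.0], [555.0, 227.0, 26.0], [551.0, 222.0, 29.0], [554.0, 219.0, 30.0], [554.0, 221.0, 26.0]]
bed 556 [512. 206.  16.] [611. 287.  24.] [540.  234.8  20.6] [[509.0, 283.0], [515.0, 206.0], [611.0, 212.0], [606.0, 290.0]]
top 30 [[568.0, 223.0, 31.0], [565.0, 223.0, 34.0], [563.0, 223.0, 31.0], [563.0, 221.0, 34.0], [561.0, 223.0, 31.0], [561.0, 221.0, 34.0], [558.0, 223.0, 36.0], [558.0, 221.0, 37.0], [556.0, 226.0, 33.0], [556.0, 223.0, 36.0], [548.0, 262.0, 36.0], [548.0, 260.0, 37.0], [546.0, 262.0, 29.0], [545.0, 260.0, 37.0], [543.0, 263.0, 35.0], [543.0, 260.0, 37.0], [543.0, 258.0, 35.0], [543.0, 256.0, 34.0], [543.0, 253.0, 35.0], [543.0, 251.0, 36.0], [541.0, 263.0, 34.0], [541.0, 260.0, 34.0], [540.0, 258.0, 39.0], [540.0, 256.0, 40.0], [540.0, 254.0, 39.0], [539.0, 262.0, 31.0], [538.0, 260.0, 37.0], [538.0, 258.0, 36.0], [539.0, 256.0, 29.0], [539.0, 253.0, 33.0]]
bed 718 [517. 209.  16.] [611. 289.  28.] [557.5 263.4  22. ] [[516.0, 283.0], [521.0, 208.0], [613.0, 215.0], [607.0, 289.0]]
```

View pics/s2.png

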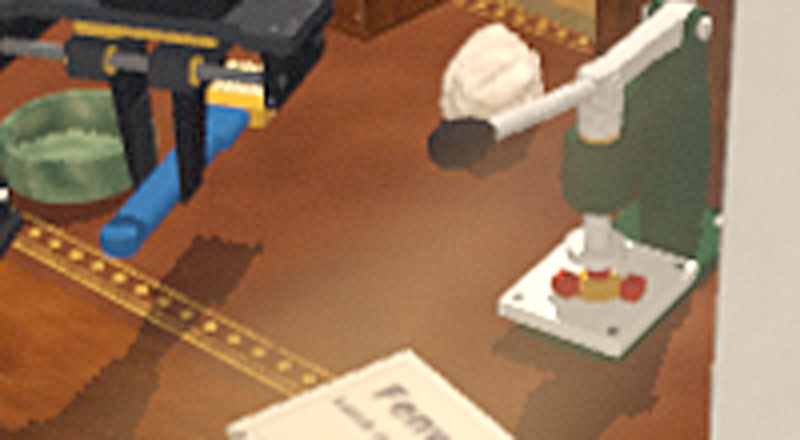

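```bash
python3 -c "
from h import *
plan([535.6,448.4,78],1.647,13)"
```

```text
start [428.7 444.3  75. ] -2.767 step mm 8.2 deg -8.24
[[-0.031, -0.011, -0.001], np.float64(0.0458)]
[[-0.032, -0.006, -0.001], np.float64(0.0458)]
[[-0.033, -0.002, -0.001], np.float64(0.0458)]
[[-0.033, 0.003, -0.001], np.float64(0.0458)]
[[-0.032, 0.008, -0.001], np.float64(0.0458)]
[[-0.031, 0.012, -0.001], np.float64(0.0458)]
[[-0.028, 0.017, -0.001], np.float64(0.0458)]
[[-0.026, 0.02, -0.001], np.float64(0.0458)]
[[-0.023, 0.024, -0.001], np.float64(0.0458)]
[[-0.019, 0.027, -0.001], np.float64(0.0458)]
[[-0.015, 0.029, -0.001], np.float64(0.0458)]
[[-0.011, 0.031, -0.001], np.float64(0.0458)]
[[-0.006, 0.032, -0.001], np.float64(0.0458)]
```

Call:
arm_command(rows=[[[-0.031,-0.011,-0.001],0.046],[[-0.032,-0.006,-0.001],0.046],[[-0.033,-0.002,-0.001],0.046],[[-0.033,0.003,-0.001],0.046],[[-0.032,0.008,-0.001],0.046]])

```text
t: 6.25
eef_pos: [470.1, 445.8, 76.4]
tcp_rot: [3.142, -0.0, 2.788]
ft_force: [-0.5, 0.4, 0.3]
opening: 0.226
grip_force: 30.0
```

Call:
arm_command(rows=[[[-0.031,0.012,-0.001],0.046],[[-0.028,0.017,-0.001],0.046],[[-0.026,0.02,-0.001],0.046],[[-0.023,0.024,-0.001],0.046],[[-0.019,0.027,-0.001],0.046]])

```text
t: 6.75
eef_pos: [511.4, 447.0, 77.6]
tcp_rot: [3.142, -0.0, 2.065]
ft_force: [0.7, -0.4, -0.5]
opening: 0.225
grip_force: 30.0
```

Call:
arm_command(rows=[[[-0.015,0.029,-0.001],0.046],[[-0.011,0.031,-0.001],0.046],[[-0.006,0.032,-0.001],0.046],[[0,0,0],0],[[0,0,0],0]])

```text
t: 7.25
eef_pos: [535.3, 447.4, 78.2]
tcp_rot: [-3.141, 0.0, 1.642]
ft_force: [0.5, -0.6, -0.8]
opening: 0.23
grip_force: 30.0
```

```bash
python3 tilt.py; python3 -c "
from h import *
plan([535.6,448.4,26.8],1.647,5)"
```

```text
wrist (-60, -45) 1135 z-tcp 11.4 across [-10.8   9.2]
wrist (-45, -30) 1045 z-tcp 11.3 across [-10.8   9.6]
wrist (50, 70) 28 z-tcp 6.7 across [-15.4  14.3]
top (70, 85) 69 z-tcp 10.9 across [-10.8  21.7]
top (85, 97) 77 z-tcp 10.5 across [-18.7  22.9]
top (100, 115) 100 z-tcp 9.4 across [-17.9  23.5]
top (115, 130) 100 z-tcp 9.7 across [-18.7  22.2]
top (130, 140) 45 z-tcp 10.5 across [-18.   23.7]
top max along 136.1
side (-60, -45) 18 z-tcp 10.3 across [-13.    6.3]
side (-45, -30) 15 z-tcp 10.7 across [-13.3   3.7]
side (50, 70) 66 z-tcp 8.9 across [-16.6   9.8]
side (70, 85) 46 z-tcp 8.7 across [-22.7  12. ]
side (85, 97) 30 z-tcp 9.2 across [-24.4  18.5]
side (130, 140) 49 z-tcp 4.9 across [-23.   20.9]
side max along 138.6
start [535.1 447.6  78.4] 1.64 step mm 10.3 deg 0.08
[[0.001, 0.0, 0.041], np.float64(-0.0004)]
[[0.001, 0.0, 0.041], np.float64(-0.0004)]
[[0.001, 0.0, 0.041], np.float64(-0.0004)]
[[0.001, 0.0, 0.041], np.float64(-0.0004)]
[[0.001, 0.0, 0.041], np.float64(-0.0004)]
```

Call:
arm_command(rows=[[[0.001,0,0.05],0],[[0.001,0,0.05],0],[[0.001,0,0.05],0],[[0,0,0.04],0],[[0,0,0.016],0]])

```text
t: 7.9
eef_pos: [535.0, 447.9, 25.0]
tcp_rot: [-3.14, 0.001, 1.638]
ft_force: [-0.0, 0.6, -0.4]
opening: 0.223
grip_force: 30.0
```

Run:
```python
from h import *
print(state()["eef_pos"],state()["tcp_rot"])
p,d=viewer.read_camera("side"); cv2.imwrite("pics/s3.png",cv2.resize(p[220:330,200:400,::-1],(800,440),interpolation=cv2.INTER_CUBIC))
```

```text
[535.00280379 447.88031558  24.9739213 ] [-3.13970135e+00  1.09032476e-03  1.63767356e+00]
```

View pics/s3.png

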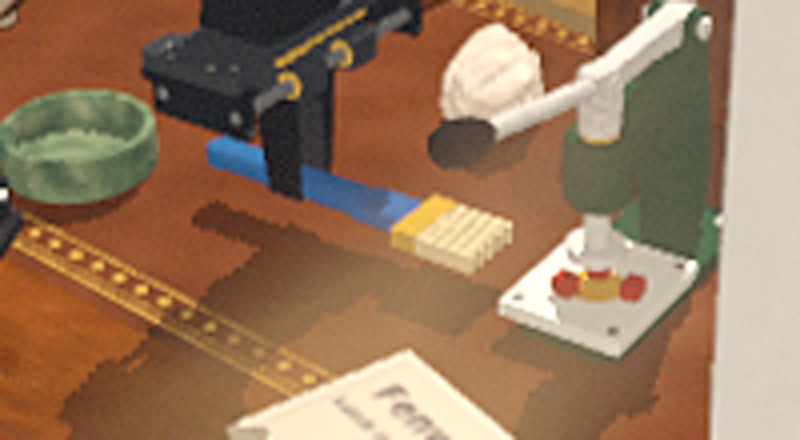

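Call:
arm_command(rows=[[[0,0,-0.008],-0.002],[[0,0,0],0],[[-0.02,0,0],0],[[-0.02,0,0],0],[[-0.02,0,0],0]])

```text
t: 8.45
eef_pos: [536.7, 432.8, 29.2]
tcp_rot: [3.141, -0.0, 1.644]
ft_force: [-0.6, 0.3, 0.3]
opening: 0.232
grip_force: 30.0
```

Run:
```python
from h import *
for i in range(4):
    print(state()["eef_pos"].round(2),state()["tcp_rot"].round(4)); viewer.read_camera("top")
plan([545,323.8,26.8],1.647,10)
```

```text
[536.74 432.78  29.19] [ 3.1413e+00 -2.0000e-04  1.6436e+00]
[536.84 432.07  29.11] [3.1416e+00 1.0000e-04 1.6433e+00]
[536.83 432.5   29.09] [3.1416 0.     1.6431]
[536.84 432.86  29.1 ] [ 3.1415e+00 -1.0000e-04  1.6431e+00]
start [536.8 433.1  29.1] 1.643 step mm 11.0 deg 0.02
[[-0.044, 0.0, 0.001], np.float64(-0.0001)]
[[-0.044, 0.0, 0.001], np.float64(-0.0001)]
[[-0.044, 0.0, 0.001], np.float64(-0.0001)]
[[-0.044, 0.0, 0.001], np.float64(-0.0001)]
[[-0.044, 0.0, 0.001], np.float64(-0.0001)]
[[-0.044, 0.0, 0.001], np.float64(-0.0001)]
[[-0.044, 0.0, 0.001], np.float64(-0.0001)]
[[-0.044, -0.0, 0.001], np.float64(-0.0001)]
[[-0.044, -0.0, 0.001], np.float64(-0.0001)]
[[-0.044, -0.0, 0.001], np.float64(-0.0001)]
```

Call:
arm_command(rows=[[[0,0,0.004],0],[[-0.02,0,0.004],0],[[-0.03,0,0],0],[[-0.03,0,0],0],[[-0.03,0,0],0]])

```text
t: 9.15
eef_pos: [538.7, 405.1, 26.9]
tcp_rot: [3.142, -0.0, 1.644]
ft_force: [0.7, 0.0, -0.6]
opening: 0.229
grip_force: 30.0
```

Call:
arm_command(rows=[[[-0.03,0,0],0],[[-0.03,0,0],0],[[-0.03,0,0],0],[[-0.03,0,0],0],[[-0.03,0,0],0]])

```text
t: 9.65
eef_pos: [541.4, 367.9, 27.0]
tcp_rot: [3.141, -0.0, 1.644]
ft_force: [-0.8, 0.4, -0.4]
opening: 0.226
grip_force: 30.0
```

Run:
```python
from h import *
p,d=viewer.read_camera("side"); cv2.imwrite("pics/s4.png",cv2.resize(p[240:320,290:400,::-1],(550,400),interpolation=cv2.INTER_CUBIC))
s=state(); print(s["eef_pos"],s["tcp_rot"],s["ft_force"])
plan([545,323.8,27],1.647,10)
```

```text
[541.49868639 366.89336958  26.88098329] [-3.14129538e+00  2.95980812e-04  1.64334301e+00] [ 1.12436145  0.03311378 -1.33640169]
start [541.5 366.9  26.9] 1.643 step mm 4.3 deg 0.02
[[-0.017, 0.0, -0.0], np.float64(-0.0001)]
[[-0.017, 0.0, -0.0], np.float64(-0.0001)]
[[-0.017, 0.0, -0.0], np.float64(-0.0001)]
[[-0.017, 0.0, -0.0], np.float64(-0.0001)]
[[-0.017, 0.0, -0.0], np.float64(-0.0001)]
[[-0.017, 0.0, -0.0], np.float64(-0.0001)]
[[-0.017, 0.0, -0.0], np.float64(-0.0001)]
[[-0.017, 0.0, -0.0], np.float64(-0.0001)]
[[-0.017, 0.0, -0.0], np.float64(-0.0001)]
[[-0.017, 0.0, -0.0], np.float64(-0.0001)]
```

View pics/s4.png

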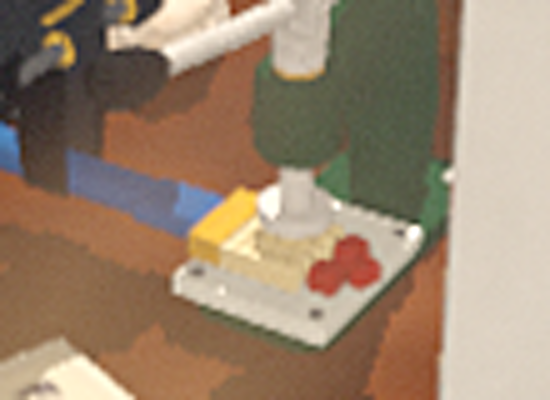

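The side view shows the bristles passing under the ram, with all three lumps bunched at the tip (about 345, 265), so I'll keep pushing.

Call:
arm_command(rows=[[[-0.024,0,0],0],[[-0.024,0,0],0],[[-0.024,0,0],0],[[-0.024,0,0],0],[[-0.024,0,0],0]])

```text
t: 10.2
eef_pos: [543.6, 338.1, 26.9]
tcp_rot: [3.142, -0.0, 1.644]
ft_force: [0.1, -0.0, -0.7]
opening: 0.234
grip_force: 30.0
```

Call:
arm_command(rows=[[[-0.024,0,0],0],[[-0.024,0,0],0],[[-0.016,0,0],0],[[0,0,0],0],[[0,0,0],0]])

```text
t: 10.7
eef_pos: [544.8, 322.6, 26.9]
tcp_rot: [3.141, -0.0, 1.644]
ft_force: [0.8, -0.3, 0.0]
opening: 0.229
grip_force: 30.0
```

```bash
cat > wax.py <<'E'
from h import *
for c in ["side","top","wrist"]:
    p,d=viewer.read_camera(c); h=cv2.cvtColor(p,cv2.COLOR_RGB2HSV)
    if c!="wrist": cv2.imwrite(f"pics/{c}_w.png",p[...,::-1])
    m=(cv2.inRange(h,(0,170,70),(6,255,255))|cv2.inRange(h,(174,170,70),(180,255,255)))
    n,l,st,_=cv2.connectedComponentsWithStats(m)
    for k in range(1,n):
        if st[k,4]<3: continue
        P=cloud(c,l==k,p,d)
        if len(P) and np.linalg.norm(np.median(P,0)[:2]-[555,220])<170: print(c,st[k],np.median(P,0).round())
    print([(np.round(r["position"]).tolist(),round(r["confidence"],2)) for r in models.mark_of(c,"wax_0_center")])
E
python3 wax.py; python3 -c "
from h import *
s=state(); print(s)
p=cv2.imread('pics/side_w.png');q=cv2.imread('pics/top_w.png')
cv2.imwrite('pics/w5.png',np.hstack([cv2.resize(p[240:320,290:400],(396,288)),cv2.resize(q[190:290,300:437],(396,288))]))"
```

```text
side [367 301   6  10  38] [548. 189.   9.]
side [358 306   7   6  31] [532. 199.   9.]
[]
top [369 269   4   1   4] [533. 200.   5.]
[]
wrist [109 239   1   4   4] [426. 329.   1.]
[]
{'t': 11.0, 'joints': array([4.30656427e-01, 7.26609255e-01, 1.69134754e+00, 1.17833899e-04,
       7.23541956e-01, 3.57385571e-01]), 'qvel': array([-0.00012594, -0.00145987,  0.00125615,  0.00075838, -0.00049478,
        0.0003201 ]), 'tau': array([-1.58925983e-02, -6.82281446e+01, -1.81257766e+01,  4.19851870e-02,
        1.47464831e-02,  6.10070329e-04]), 'eef_pos': array([544.67352343, 322.77676923,  26.88481499]), 'tcp_rot': array([ 3.14153198e+00, -1.05939623e-04,  1.64397888e+00]), 'ft_force': array([ 0.25145774, -0.70332189, -0.96049592]), 'moment': array([-0.04531258,  0.05647399, -0.01522967]), 'grip_force': 29.99049425125122, 'opening': 0.22549627010649476}
```

View pics/w5.png

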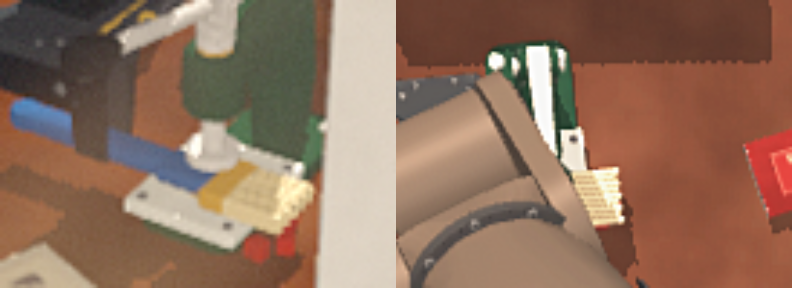

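Bristles now stick out past the far bed edge; at least two lumps lie on the desk (258,248 and 288,240 in the left panel). I'll withdraw and count them.

Call:
arm_command(rows=[[[0.06,0,0],0],[[0.1,0,0],0],[[0.1,0,0],0],[[0.1,0,0],0],[[0.1,0,0],0]])

```text
t: 11.5
eef_pos: [535.9, 439.4, 26.9]
tcp_rot: [3.141, -0.0, 1.644]
ft_force: [0.5, -0.8, -0.8]
opening: 0.227
grip_force: 30.0
```

```bash
python3 wax.py; python3 -c "
from h import *
print(state()['eef_pos'],state()['tcp_rot'])
p=cv2.imread('pics/side_w.png');q=cv2.imread('pics/top_w.png')
cv2.imwrite('pics/w6.png',np.hstack([cv2.resize(p[240:320,290:400],(396,288)),cv2.resize(q[190:290,300:437],(396,288))]))"
```

```text
side [367 298   6  13  61] [555. 193.  10.]
side [358 306   6   6  11] [532. 197.  10.]
[([570.0, 203.0, 8.0], 0.48)]
top [368 249   5   6  25] [572. 202.  13.]
top [321 252   4   1   4] [575. 311.   0.]
top [372 256   6   8  31] [555. 191.  11.]
top [368 264   6   6  31] [539. 201.  12.]
top [339 302   3   1   3] [457. 272.   3.]
top [346 304   3   1   3] [453. 256.  -1.]
[([567.0, 204.0, 2.0], 0.38), ([738.0, 98.0, 2.0], 0.25)]
[]
[536.18919137 436.93472991  26.79001575] [-3.14122383e+00  2.15805196e-04  1.64362924e+00]
```

View pics/w6.png

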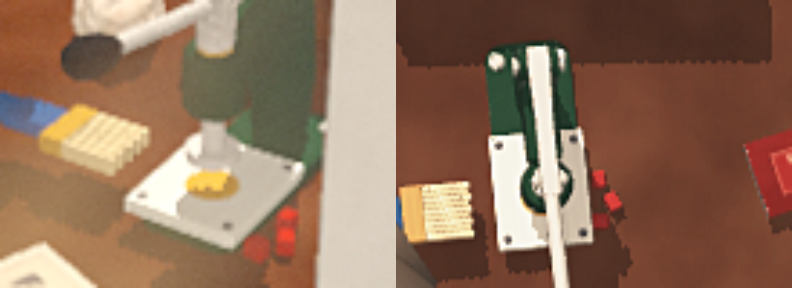

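Left panel: the bed is clear. Right panel: three lumps lie on the desk at (600,180), (614,203) and (600,222). Now I'll lay the brush down on a free patch.

Call:
arm_command(rows=[[[0.05,0,0],0],[[0.05,0,0.02],0],[[0,0,0.03],0],[[0,0,0.02],0],[[0,0,0.012],0]])

```text
t: 12.3
eef_pos: [534.2, 461.9, 5.3]
tcp_rot: [-3.14, 0.001, 1.644]
ft_force: [0.1, 0.2, -0.1]
opening: 0.228
grip_force: 30.0
```

Call:
arm_command(rows=[[[0,0,0.004],0],[[0,0,0.004],0],[[0,0,0],0],[[0,0,0],0],[[0,0,0],0]])

```text
t: 12.8
eef_pos: [534.6, 462.2, 4.6]
tcp_rot: [3.141, -0.0, 1.644]
ft_force: [0.4, -0.7, -0.7]
opening: 0.229
grip_force: 30.0
```

Call:
arm_command(rows=[[[0,0,0.004],0],[[0,0,0.002],0],[[0,0,0],0],[[0,0,0],0],[[0,0,0],0]])

```text
t: 13.3
eef_pos: [534.5, 462.3, 2.9]
tcp_rot: [3.142, -0.0, 1.644]
ft_force: [-0.0, 1.0, -0.4]
opening: 0.227
grip_force: 30.0
```

Call:
arm_command(rows=[[[0,0,0],0],[[0,0,0],0],[[0,0,0],0],[[0,0,0],0],[[0,0,0],0]], claw=0.5)

```text
t: 13.8
eef_pos: [534.5, 462.3, 2.9]
tcp_rot: [3.141, -0.0, 1.644]
ft_force: [0.4, 0.6, -0.3]
opening: 0.496
grip_force: 0.0
```

Call:
arm_command(rows=[[[0,0,-0.04],0],[[0,0,-0.15],0],[[0,0,-0.2],0],[[0,0,-0.2],0],[[0,0,-0.2],0]])

```text
t: 14.3
eef_pos: [534.2, 462.0, 203.3]
tcp_rot: [3.141, -0.0, 1.644]
ft_force: [0.9, 0.3, -0.6]
opening: 0.502
grip_force: 0.0
```

```bash
python3 brush.py d; python3 wax.py
python3 - <<'E'
from h import *
for c in ["wrist","side","top"]:
    p,d=viewer.read_camera(c); 
    for l in ["brush","brush_tip","knob_top","lever_hinge"]:
        print(c,l,[(np.round(r["position"]).tolist(),round(r["confidence"],2)) for r in models.mark_of(c,l)][:2])
    P=cloud(c,(p.max(2)<60),p,d); k=(abs(P[:,0]-428)<50)&(abs(P[:,1]-240)<40)&(P[:,2]>155)&(P[:,2]<200)
    if k.sum()>5: print(c,"dark knob",k.sum(),P[k].min(0).round(),P[k].max(0).round(),np.median(P[k],0).round())
E
```

```text
[534.2 462.  203.3] [ 3.14110485e+00 -3.73776965e-04  1.64381375e+00]
wrist [ 306  141   28  149 3285] c [539.3 456.6  22.5] yaw -1.494 along [-74.8  73.1] across [-12.4  11.7] z [19.6 22.7 24.5]
 rear end [533.5 531.2]  front [544.9 383.7]
top [284 260   9  13  61] c [545.4 388.4  12.8] yaw 0.469 along [-16.7  13.2] across [-8.3  6.9] z [ 8.  13.  16.7]
 rear end [530.5 380.9]  front [557.2 394.4]
side [248 261  39  15 225] c [528.2 479.   11.2] yaw -1.48 along [-49.   54.3] across [-8.3 10.9] z [ 6.3 11.8 14.1]
 rear end [523.7 527.9]  front [533.1 425. ]
side [367 298   6  13  64] [557. 194.  10.]
side [360 307   5   5  15] [532. 195.   8.]
[([570.0, 201.0, 4.0], 0.55), ([502.0, 608.0, 0.0], 0.16)]
top [368 249   5   6  25] [572. 201.  13.]
top [372 256   6   8  30] [555. 191.  12.]
top [368 264   6   6  30] [539. 201.  13.]
[([557.0, 245.0, 41.0], 0.62), ([565.0, 199.0, 5.0], 0.36)]
wrist [298 301   1   3   3] [518. 359.   1.]
[]
wrist brush [([540.0, 426.0, -1.0], 0.79)]
wrist brush_tip []
wrist knob_top []
wrist lever_hinge []
side brush [([534.0, 426.0, -0.0], 0.79)]
side brush_tip [([547.0, 328.0, 8.0], 0.78)]
side knob_top [([429.0, 238.0, 192.0], 0.85)]
side lever_hinge [([549.0, 197.0, 8.0], 0.58)]
top brush [([538.0, 424.0, -3.0], 0.57), ([552.0, 243.0, 23.0], 0.41)]
top brush_tip [([547.0, 322.0, 4.0], 0.82)]
top knob_top [([428.0, 237.0, 184.0], 0.9), ([544.0, 323.0, 6.0], 0.66)]
top lever_hinge [([643.0, 254.0, 150.0], 0.8), ([565.0, 208.0, 6.0], 0.37)]
top dark knob 175 [412. 228. 171.] [451. 248. 193.] [430. 238. 184.]
```

```bash
python3 -c "
from h import *
plan([427,238,212],1.644,6)"
```

```text
start [534.5 462.2 200.5] 1.644 step mm 41.5 deg 0.0
[[-0.144, -0.082, -0.008], np.float64(-0.0)]
[[-0.144, -0.082, -0.008], np.float64(-0.0)]
[[-0.144, -0.082, -0.008], np.float64(-0.0)]
[[-0.144, -0.082, -0.008], np.float64(-0.0)]
[[-0.144, -0.082, -0.008], np.float64(-0.0)]
[[-0.144, -0.082, -0.008], np.float64(-0.0)]
```

Call:
arm_command(rows=[[[-0.144,-0.082,-0.02],0],[[-0.144,-0.082,-0.02],0],[[-0.144,-0.082,-0.008],0],[[-0.144,-0.082,0],0],[[-0.144,-0.082,0],0]], claw=0.0)

```text
t: 16.0
eef_pos: [444.5, 273.9, 212.6]
tcp_rot: [3.141, -0.0, 1.644]
ft_force: [0.4, -0.5, -0.1]
opening: 0.135
grip_force: 0.0
```

Call:
arm_command(rows=[[[-0.144,-0.082,0],0],[[0,0,0.02],0],[[0,0,0.02],0],[[0,0,0],0],[[0,0,0],0]])

```text
t: 16.5
eef_pos: [427.9, 238.5, 202.1]
tcp_rot: [-3.141, -0.0, 1.645]
ft_force: [-0.0, -0.4, -0.1]
opening: 0.002
grip_force: 0.0
```

```bash
python3 -c "
from h import *
plan([427,238,190],1.644,5)
p,d=viewer.read_camera('side'); cv2.imwrite('pics/s7.png',cv2.resize(p[180:330,230:430,::-1],(800,600)))"
```

```text
start [427.9 238.5 202.1] 1.645 step mm 2.4 deg -0.01
[[-0.0, -0.001, 0.01], np.float64(0.0)]
[[-0.0, -0.001, 0.01], np.float64(0.0)]
[[-0.0, -0.001, 0.01], np.float64(0.0)]
[[-0.0, -0.001, 0.01], np.float64(0.0)]
[[-0.0, -0.001, 0.01], np.float64(0.0)]
```

View pics/s7.png

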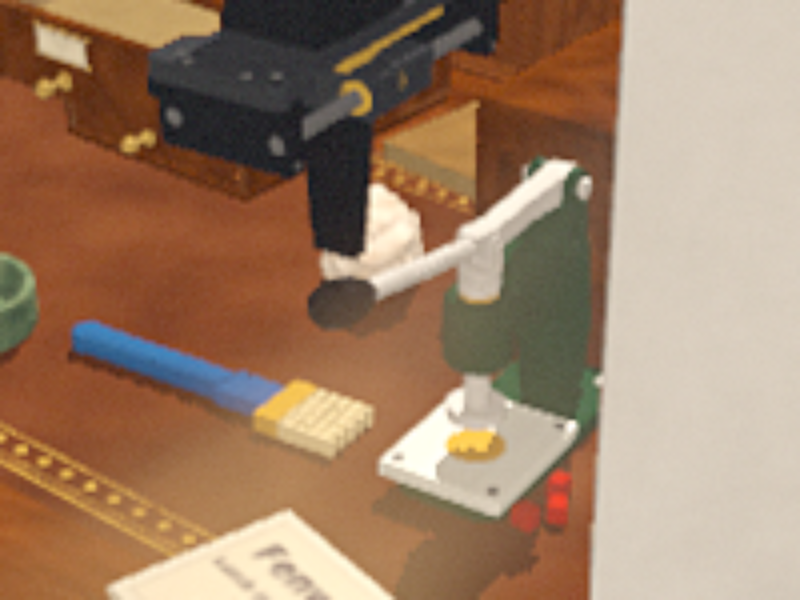

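The closed fingers are over the knob (345,295), the brush lies flat, and the bed is clear. Pressing down gently.

Call:
arm_command(rows=[[[0,0,0.02],0],[[0,0,0.02],0],[[0,0,0.02],0],[[0,0,0.02],0],[[0,0,0.02],0]])

```text
t: 17.05
eef_pos: [427.2, 237.8, 177.0]
tcp_rot: [-3.141, -0.0, 1.644]
ft_force: [-3.2, 0.4, 4.3]
opening: 0.006
grip_force: 2.4
```

Call:
arm_command(rows=[[[0,-0.003,0.02],0],[[0,-0.003,0.02],0],[[0,-0.003,0.02],0],[[0,-0.003,0.016],0],[[0,0,0.012],0]])

```text
t: 17.55
eef_pos: [425.6, 237.8, 155.5]
tcp_rot: [3.139, -0.0, 1.644]
ft_force: [0.5, -0.1, 7.1]
opening: 0.008
grip_force: 3.5
```

Call:
arm_command(rows=[[[0,0,0.004],0],[[0,0,0],0],[[0,0,0],0],[[0,0,0],0],[[0,0,0],0]])

```text
t: 18.05
eef_pos: [425.6, 237.8, 154.6]
tcp_rot: [3.139, -0.001, 1.644]
ft_force: [0.6, -0.4, 4.6]
opening: 0.005
grip_force: 2.6
```

Call:
arm_command(rows=[[[0,0,0.008],0],[[0,-0.002,0.008],0],[[0,0,0.008],0],[[0,0,0],0],[[0,0,0],0]])

```text
t: 18.55
eef_pos: [425.5, 237.8, 148.8]
tcp_rot: [3.138, -0.001, 1.644]
ft_force: [2.7, -0.7, 5.8]
opening: 0.004
grip_force: 3.0
```

```bash
cat > k.py <<'E'
from h import *
f=[]
for c in ["side","top","side","top"]:
    viewer.read_camera(c); s=state(); f.append(s["ft_force"])
    print(c,[(l,np.round(models.mark_of(c,l)[0]["position"]).tolist()) for l in ["knob_top","ram_foot"] if models.mark_of(c,l)])
print(np.mean(f,0).round(2),s["eef_pos"].round(2))
E
python3 k.py
```

```text
side [('knob_top', [424.0, 237.0, 151.0]), ('ram_foot', [554.0, 249.0, 28.0])]
top [('knob_top', [550.0, 244.0, 19.0]), ('ram_foot', [557.0, 245.0, 26.0])]
side [('knob_top', [425.0, 238.0, 150.0]), ('ram_foot', [553.0, 250.0, 28.0])]
top [('ram_foot', [555.0, 245.0, 25.0])]
[ 2.78 -0.59  6.02] [425.46 237.78 148.79]
```

Call:
arm_command(rows=[[[0,0.004,0.004],0],[[0,0,0.004],0],[[0,0,0.004],0],[[0,0,0],0],[[0,0,0],0]])

```text
t: 20.0
eef_pos: [425.7, 237.8, 145.7]
tcp_rot: [3.14, -0.0, 1.644]
ft_force: [-0.8, -0.6, 8.9]
opening: -0.001
grip_force: 4.3
```

```bash
python3 k.py
```

```text
side [('knob_top', [425.0, 239.0, 148.0]), ('ram_foot', [554.0, 247.0, 26.0])]
top [('ram_foot', [558.0, 246.0, 27.0])]
side [('knob_top', [423.0, 236.0, 150.0]), ('ram_foot', [556.0, 248.0, 28.0])]
top [('ram_foot', [548.0, 248.0, -5.0])]
[-1.1  -0.23  8.95] [425.67 237.77 145.73]
```

Call:
arm_command(rows=[[[0,0,0.003],0],[[0,0,0],0],[[0,0,0.002],0],[[0,0,0],0],[[0,0,0],0]])

```text
t: 21.4
eef_pos: [425.8, 237.8, 145.3]
tcp_rot: [3.139, -0.001, 1.644]
ft_force: [-3.3, -1.9, 19.6]
opening: 0.003
grip_force: 9.8
```

```bash
python3 k.py
```

```text
side [('knob_top', [425.0, 239.0, 148.0]), ('ram_foot', [555.0, 249.0, 27.0])]
top [('ram_foot', [557.0, 245.0, 23.0])]
side [('knob_top', [424.0, 236.0, 149.0]), ('ram_foot', [555.0, 248.0, 27.0])]
top [('ram_foot', [555.0, 190.0, 13.0])]
[-4.32 -1.98 20.23] [425.76 237.81 145.3 ]
```

Call:
arm_command(rows=[[[0,0,-0.0015],0],[[0,0,0],0],[[0,0,0],0],[[0,0,0],0],[[0,0,0],0]])

```text
t: 22.8
eef_pos: [425.7, 237.8, 145.4]
tcp_rot: [3.139, -0.001, 1.644]
ft_force: [-3.9, -1.2, 16.5]
opening: 0.006
grip_force: 8.2
```

```bash
python3 k.py; python3 wax.py; python3 -c "
from h import *
p=cv2.imread('pics/side_w.png');cv2.imwrite('pics/w8.png',cv2.resize(p[180:330,230:430],(800,600)))"
```

```text
side [('knob_top', [424.0, 240.0, 148.0]), ('ram_foot', [556.0, 248.0, 28.0])]
top [('ram_foot', [559.0, 247.0, 24.0])]
side [('knob_top', [427.0, 238.0, 148.0])]
top [('ram_foot', [558.0, 245.0, 23.0])]
[-3.14 -1.4  16.68] [425.75 237.82 145.45]
side [367 298   6   4  17] [569. 200.  12.]
side [367 302   5   9  40] [549. 190.   9.]
side [361 309   4   3   5] [532. 194.   9.]
[([570.0, 202.0, 8.0], 0.41)]
top [368 249   5   6  25] [573. 202.  13.]
top [372 256   6   8  32] [555. 191.  12.]
top [368 264   6   3  17] [542. 201.  12.]
[([566.0, 199.0, 4.0], 0.46), ([557.0, 193.0, 11.0], 0.43)]
wrist [511  61   2  13  13] [569. 375.   2.]
wrist [407  63   3   2   4] [487. 371.   2.]
wrist [508  85   1   4   4] [569. 360.   1.]
wrist [607  98   4   4   7] [653. 356.   2.]
wrist [329 110   2   6   6] [427. 330.   2.]
wrist [328 120   1   6   6] [427. 322.   2.]
wrist [356 122   6   4  11] [452. 323.   1.]
wrist [351 126   6   6  13] [448. 319.   1.]
wrist [327 128   2   3   4] [426. 316.   1.]
wrist [565 170   2   2   3] [632. 297.   2.]
wrist [564 176   3   2   3] [632. 292.   2.]
wrist [566 182   6   2   7] [636. 288.   2.]
wrist [593 183   3   1   3] [658. 289.   2.]
wrist [446 288  20   8 113] [551. 186.  12.]
wrist [436 349   1   3   3] [547. 121.   2.]
[]
```

View pics/w8.png

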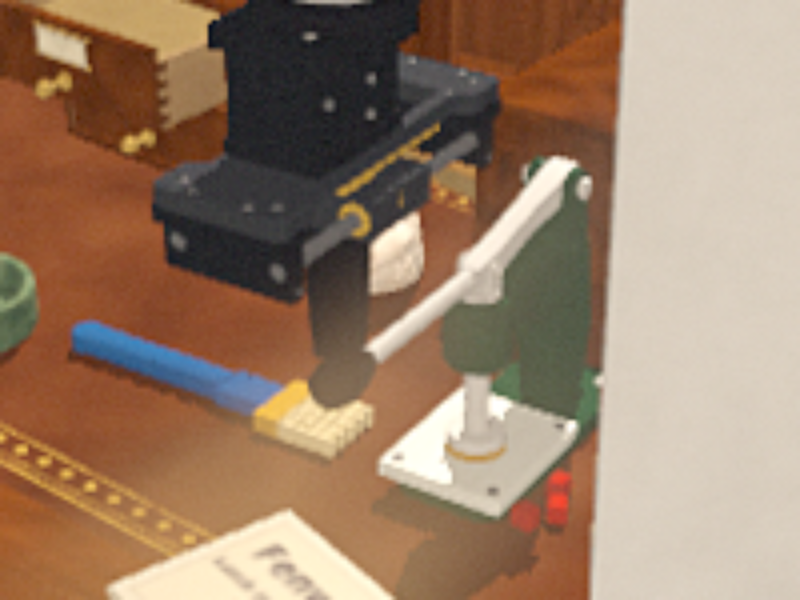

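The lever is fully down with the ram just above the bed (475,450). The force went from 9 to 20 N within about 0.4 mm, which is the stop. The wax and the brush are on the desk.

```bash
python3 -c "
from cell import env
print(env.job_done())"
```

```text
the job is handed in; nothing more can be done
None
```

The three wax lumps are off the press bed and on the desk, swept with the brush only. The brush is back on the desk, and I handed the job in with the lever held at its stop (about 17 N); no verdict was shown.

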